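# Hold the egg basket over the drip tray

### The job

Swing the folded handle of the wire egg basket fully up into its catch while the basket stands on the worktop, then lift the basket by the handle and carry it over the row of two upturned mugs and a salt shaker without disturbing them. Finish still holding it by the handle, level and motionless, centred and square over the blue drip tray (long sides parallel) with its underside about two centimetres above the tray's rim: never touch the tray with the basket, keep both eggs in their places, and do not let go at the end.

Things in the scene. Friction and masses are not known exactly. Their poses are not given: they have to be found in the camera images.
- basket: Rectangular steel wire basket, 104 mm along its own x, 144 mm along its own y (158 mm over the handle pivots), rim 66 mm high, about 0.45 kg with two eggs and handle, standing loose on the worktop. Origin at the centre of its underside; z up. The handle's hinge line is parallel to the basket's y and runs across the middle of the basket (x = 0) at the rim height of 66 mm.
- handle (a joint): Angle of the basket's bail handle in rad: 0 = folded level, sticking out towards the basket's -x; pi/2 (1.571) = upright over the basket's middle, where it stops in the catch forks. It starts 0.35 to 0.8 up. The hinge is stiff: it stays where it is left.
- handle_grip (a point): Middle of the round wooden grip of the handle: a bar 16 mm thick and 76 mm long, parallel to the basket's y, 106 mm from the hinge line. Folded it is beside the basket; upright it is 172 mm above the basket's underside. The fingers can close on it along the basket's x, from above. The grip is a sleeve that turns easily on the handle's wire, so the handle can swing while the sleeve is pinched, and the lifted basket hangs level from it.
- egg_1_mid (a point): Centre of the brown egg (42 mm thick, 54 mm tall, 55 g) standing loose in a pocket of the basket's white insert, 34 mm from the middle towards the basket's -y. Top 60 mm above the basket's underside.
- egg_2_mid (a point): Centre of the pale egg, the same size, 34 mm from the middle towards the basket's +y.
- blue_tray: Blue rectangular drip tray, fixed to the worktop: 140 mm along its own x, 180 mm along its own y, 25 mm high, walls 5 mm. Origin at the centre of its underside, on the worktop. It stands on the other side of that row from the basket; either may be on the left.
- tray_rim (a point): Centre of the drip tray's mouth, level with its rim, 25 mm above the worktop.
- mug_green: Pale green mug standing upside down, 72 mm wide, 107 mm with the handle, 86 mm high; origin on the worktop at the centre of the outline, handle included; the handle points to its own -y; loose, one of three things in a row from front to back between basket and tray. Leave alone.
- shaker: Salt shaker of clear glass with a grey top, 44 mm thick, 90 mm high; origin at the centre of its underside; loose, one of three things in a row from front to back between basket and tray. Leave alone.
- mug_orange: Orange mug standing upside down, 70 mm wide, 105 mm with the handle, 88 mm high; origin on the worktop at the centre of the outline, handle included; the handle points to its own -y; loose, one of three things in a row from front to back between basket and tray. Leave alone.
Mind the look-alikes: they are no part of the job. What is shaped like the part that bears egg_2_mid but purple or turquoise is not meant.

How it is judged:
By the outcome, as a careful person would: the job done as asked, in the order asked, and still so for the second after the job is handed in, while the arm keeps its last pose, push and grip.
It also fails if it takes over 58 s, if anything falls off the work surface, if the arm or the gripper's body presses on something with over 40 N, if the wrist force passes 120 N, or if a joint passes its speed limit or range.

### The arm

A 6-joint arm with a two-finger parallel gripper is mounted at the origin on a cart in front of the work surface, level with it; the furniture and walls round the work are solid. World frame = base frame: x ahead of the robot, y to its left, z up, the work surface at z = 0. Lengths are in mm, angles in rad, forces in N, time in s.
With the tool pointing down it reaches from about 350 to 975 mm from the base axis. Payload 7.1 kg.
Tool frame: the origin (TCP) lies at the very end of the fingers, on their centre line; the grasp point (between the pads) lies 19 mm behind it; x points along the fingers, y is the direction in which the jaws open and shut, and the axes are right-handed (so a half turn about x gives the same grasp; the last joint's range is limited). The gripper opens to 88 mm and grips with 3 to 60 N. Pads are 20 mm wide; open, the fingers measure 115 mm over their backs; the gripper's body (75 mm by 178 mm) begins 61 mm behind the grasp point.
Start: joints at [-1.354, 0.423, 1.63, -0, 1.089, -0.019], TCP at [146.032, -607.684, 222.675] pointing down, gripper open.
Joint ranges: [-3, 3], [-0.9, 2.11], [0.09, 2.58], [-1.31, 4.45], [0.11, 2.69], [-2.54, 2.54]. Speed limits (rad/s): [2.39, 2.39, 3.01, 3.14, 3.14, 3.14].

### API

Orientations are given as a rotation vector (axis times angle).
In Python, from workcell import ctrl gives the robot as it stands. The module is installed in compiled form; this text tells all that it offers.
- The arm moves only by the tool carry_out, never from a script. Its argument "commands" is a list of rows, each a list of 6 numbers: the shift along the tool's x, y, z in m, then the turn, a rotation vector about the tool's x, y, z in degrees. In form: [[tx, ty, tz, rx, ry, rz], ...]. A call has 1 to 8 rows; each row shifts and turns the pose as measured when the row begins, along the tool's axes as they then stand; what a row does not reach is not made up. A row lasts 1/8 s, in which the tool goes at most 62.5 mm and 10.7 degrees, less where a joint would pass 70% of its speed; a pose out of reach is approached as far as the arm can. A call with a gripper value outside its range is refused whole. "grip" is the closure, from 0 (fully open) to 1 (shut), set as the call begins (left out, the last holds). The fingers move at their own pace and stop on an object; the grip force is fixed at half the most. Time passes only in rows, so rows that do not move let the fingers close. It gives the time, the measured TCP pose, the force and the opening at its end, in the units of the state.
- ctrl.get_obs(): the state, without advancing time (a new reading comes with each control period).
- ctrl.get_image(name): name is "side" or "top" or "wrist"; returns a dict with "pixels" (400x640x3 uint8, blue, green, red), "intrinsics" (3x3 intrinsics, pixels), "rvec" (rotation vector, rad) and "tvec" (3), from world to camera coordinates, as OpenCV has them. Camera axes: x right, y down, z forward; pixel columns grow to the right and rows downward; lengths in mm; the calibration is good to about 2 mm. A picture is of the moment at which its call begins. There is no depth.
- ctrl.close_job(): hands the job in, once; it reports no verdict.
The state is a dict: "t": time; "qpos": joint angles; "qvel": joint speeds; "joint_torque": joint torques, N m; "ee_pos": TCP position; "orientation": TCP orientation; "ft_force": force on the tool from outside, world axes, zero at the start; "moment": the same for the moment, N m; "width": finger opening in mm.
Only numpy, scipy, OpenCV 4.12 (cv2) and the standard library are available. Lean on these libraries where they do the work, as an engineer would, in place of code of your own. Each camera call takes 0.05 s, during which the arm holds its last target. There are 200 camera calls.

## Working session

There is one attempt and no reset: what is moved stays moved. The work goes in short steps, Python scripts to look and compute and a tool call to move; the robot and the scene stay as the last step left them, time stands still between calls to the robot, and variables do not carry over. Pictures are saved under pics/ and viewed, about 8 in all and at most 12, crops included, and the job is handed in when it is done.

Besides the shell and the picture viewer there is one more tool, called in YAML: its name, and indented under it one key for each argument. carry_out: Moves the arm, as the interface text tells. Its arguments: {"type":"object","properties":{"commands":{"type":"array"},"grip":{"type":"number"}},"required":["commands"]}

```bash
mkdir -p pics; cat > h.py <<'E'
import numpy as np, cv2
from scipy.spatial.transform import Rotation as R
from workcell import ctrl
def cam(n,fn=None):
    d=ctrl.get_image(n)
    if fn: cv2.imwrite('pics/'+fn,d['pixels'])
    np.savez('pics/'+n+'.npz',**{k:np.asarray(v) for k,v in d.items()})
    return d
def load(n): return dict(np.load('pics/'+n+'.npz'))
def ray(d,u,v):
    M=R.from_rotvec(np.ravel(d['rvec'])).as_matrix(); c=-M.T@np.ravel(d['tvec'])
    return c, M.T@np.linalg.inv(d['intrinsics'])@np.array([u,v,1.])
def atz(d,u,v,z):
    c,r=ray(d,u,v); return c+r*(z-c[2])/r[2]
def proj(d,P): return cv2.projectPoints(np.array(P,float).reshape(-1,1,3),np.ravel(d['rvec']),np.ravel(d['tvec']),d['intrinsics'],None)[0].reshape(-1,2)
E
python3 - <<'E'
from h import *
cam('top','top0.png');cam('side','side0.png')
o=ctrl.get_obs();print({k:np.round(v,3) for k,v in o.items()})
for n in('top','side'):
    d=load(n);print(n,ray(d,320,200))
E
```

```text
{'t': np.float64(0.1), 'qpos': array([-1.354,  0.424,  1.631, -0.   ,  1.089, -0.019]), 'qvel': array([ 0.   , -0.002, -0.003,  0.001, -0.002,  0.   ]), 'joint_torque': array([-1.0000e-03, -5.4562e+01, -2.7432e+01,  6.4000e-02,  1.9000e-02,
       -0.0000e+00]), 'ee_pos': array([ 145.931, -607.261,  222.025]), 'orientation': array([ 2.097,  0.25 , -2.097]), 'ft_force': array([0.347, 0.443, 0.336]), 'moment': array([-0.011, -0.009, -0.025]), 'width': np.float64(88.109)}
top (array([ 352.51579117,  -21.81245668, 1111.26249662]), array([ 1.77919092e-01, -3.67700354e-05, -9.84090834e-01]))
side (array([  250.26187626, -1044.79541373,   459.28212115]), array([ 0.27367937,  0.89973132, -0.34015201]))
```

View pics/top0.png

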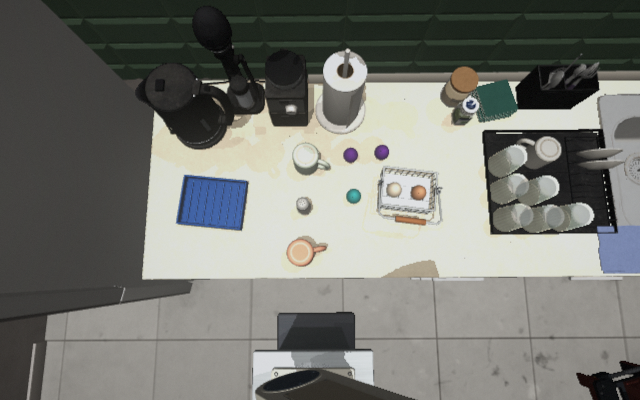

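View pics/side0.png

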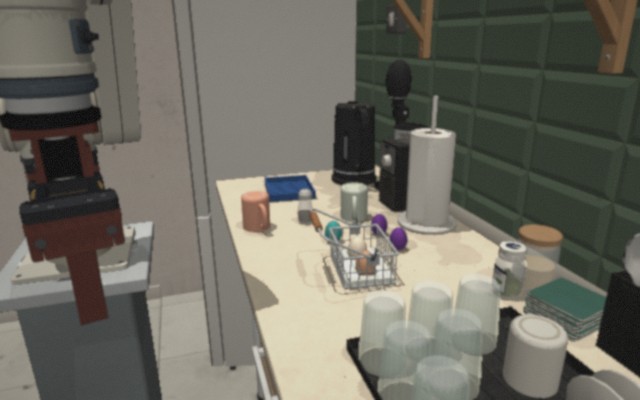

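Top view: the basket is at about (408,193) with its handle folded towards the robot, grip at (410,220). The pale egg is at (394,190) and the brown egg at (419,192). The tray is at (213,202). The row is the green mug (307,157), shaker (303,205) and orange mug (302,251). Look-alikes: loose purple eggs at (350,155) and (381,152), and a turquoise egg at (354,196). The basket holds the pale and brown eggs, so it is the right one. Close crop next.

```bash
python3 - <<'E'
from h import *
d=load('top');im=d['pixels']
a=cv2.resize(im[150:240,362:452],None,fx=6,fy=6,interpolation=cv2.INTER_CUBIC)
b=cv2.resize(im[165:240,165:255],None,fx=2.8,fy=2.8,interpolation=cv2.INTER_CUBIC)
c=np.zeros((540,800,3),np.uint8);c[:,:540]=a;c[:b.shape[0],545:545+b.shape[1]]=b
cv2.imwrite('pics/crop0.png',c)
hsv=cv2.cvtColor(im,cv2.COLOR_BGR2HSV)
m=cv2.inRange(hsv,(105,120,50),(125,255,255));m[:,300:]=0
ct=max(cv2.findContours(m,0,2)[0],key=cv2.contourArea);print('tray px',cv2.minAreaRect(ct),cv2.approxPolyDP(ct,6,True).reshape(-1,2).tolist())
P=[atz(d,*p,25)[:2].round(0) for p in cv2.approxPolyDP(ct,6,True).reshape(-1,2)];print(P)
m=cv2.inRange(hsv,(5,150,60),(14,255,230));m[:,:380]=0;m[:,440:]=0;m[:205]=0;m[235:]=0
y,x=np.nonzero(m);pts=np.c_[x,y].astype(np.float32);print('grip',cv2.minAreaRect(pts),len(x),x.mean(),y.mean())
print('eggs',[atz(d,*p,60)[:2].round(1) for p in((394,190),(419,192))])
E
```

```text
tray px ((211.11880493164062, 201.8118896484375), (64.67741394042969, 49.15483474731445), 5.710593223571777) [[185, 175], [183, 186], [185, 176], [196, 177], [188, 178], [177, 222], [239, 229], [245, 181]]
[array([624., 358.]), array([592., 362.]), array([621., 358.]), array([618., 327.]), array([615., 350.]), array([490., 373.]), array([470., 201.]), array([605., 188.])]
grip ((0.0, 0.0), (0.0, 0.0), 0.0) 0 nan nan
eggs [array([ 568.3, -221.7]), array([ 562.2, -288.7])]<stdin>:12: RuntimeWarning: Mean of empty slice.
  ret = ret.dtype.type(ret / rcount)
```

View pics/crop0.png

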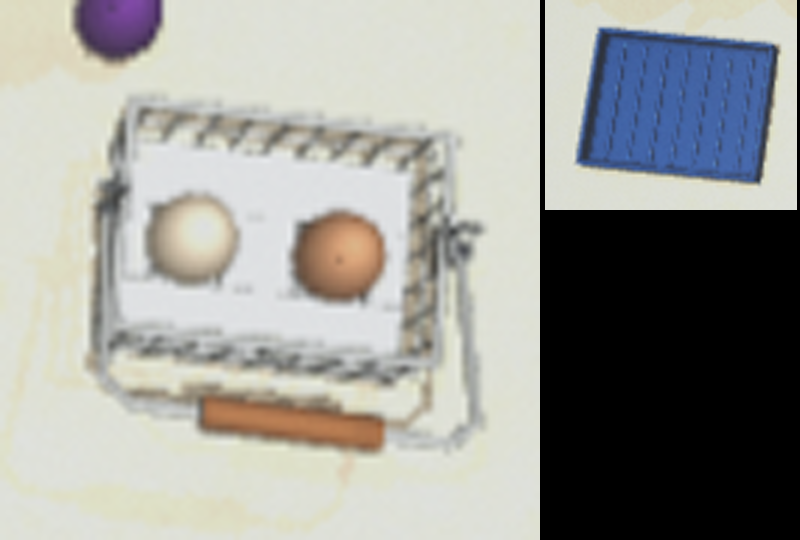

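```bash
python3 - <<'E'
from h import *
from scipy.optimize import least_squares
d=load('top');s=load('side')
px=lambda p:np.array([362+(p[0]+.5)/6-.5,150+(p[1]+.5)/6-.5])
pt=lambda p:np.array([165+(p[0]+.5)/2.8-.5,165+(p[1]+.5)/2.8-.5])
def T(q,P):
    c,sn=np.cos(q[2]),np.sin(q[2]);P=np.array(P,float);o=P.copy()
    o[:,0]=q[0]+c*P[:,0]-sn*P[:,1];o[:,1]=q[1]+sn*P[:,0]+c*P[:,1];return o
B=[[52,72,66],[52,-72,66],[-52,-72,66],[-52,72,66],[0,34,45],[0,-34,45]]
Bp=[px(p) for p in((132,100),(452,137),(435,365),(110,340),(191,238),(339,255))]
def grip(a,w=38): return [[-106*np.cos(a),k,66+106*np.sin(a)] for k in(w,0,-w)]
Gp=[px(p) for p in((200,413),(291,424),(383,433))]
f=lambda q:np.r_[(proj(d,T(q,B))-Bp).ravel(),(proj(d,T(q,grip(q[3])))-Gp).ravel()]
r=least_squares(f,[560,-250,-.1,.5]);print('basket',r.x.round(3),r.fun.round(1))
print('grip',T(r.x,grip(r.x[3])).round(1),'side px',proj(s,T(r.x,grip(r.x[3]))).round(1),proj(s,T(r.x,B)).round(0).tolist())
Tr=[[70,90,25],[70,-90,25],[-70,-90,25],[-70,90,25]]
Tp=[pt(p) for p in((55,28),(232,45),(216,183),(33,163))]
t=least_squares(lambda q:(proj(d,T(q,Tr))-Tp).ravel(),[550,280,-.1]);print('tray',t.x.round(3),t.fun.round(1))
print(atz(d,307,157,86),atz(d,303,205,90),atz(d,300,251,88))
im=s['pixels'][190:310,280:420];cv2.imwrite('pics/side_c.png',cv2.resize(im,None,fx=5,fy=5,interpolation=cv2.INTER_CUBIC)[:600])
o=ctrl.get_obs();print(R.from_rotvec(o['orientation']).as_matrix().round(3))
E
```

```text
basket [ 5.70053e+02 -2.58602e+02 -1.17000e-01  5.19000e-01] [-0.7  1.1 -0.8  0.5 -0.1  0.3 -0.1 -1.3  0.7 -0.2  0.9 -0.4  0.1  0.1
  0.1 -0.1 -0.1  0. ]
grip [[ 483.1 -210.1  118.6]
 [ 478.7 -247.9  118.6]
 [ 474.2 -285.6  118.6]] side px [[310.3 212.7]
 [313.4 219.6]
 [316.7 227.1]] [[373.0, 225.0], [395.0, 253.0], [341.0, 258.0], [326.0, 228.0], [354.0, 242.0], [363.0, 257.0]]
tray [ 5.46326e+02  2.77469e+02 -1.05000e-01] [ 0.3 -0.2  0.2 -0.3 -0.7 -0.1  0.1  0.7]
[655.18600694  12.00709952  86.        ] [524.27497027  22.59293977  90.        ] [405.34743526  30.39864557  88.        ]
[[-0.     0.234 -0.972]
 [ 0.001 -0.972 -0.234]
 [-1.    -0.001 -0.   ]]
```

View pics/side_c.png

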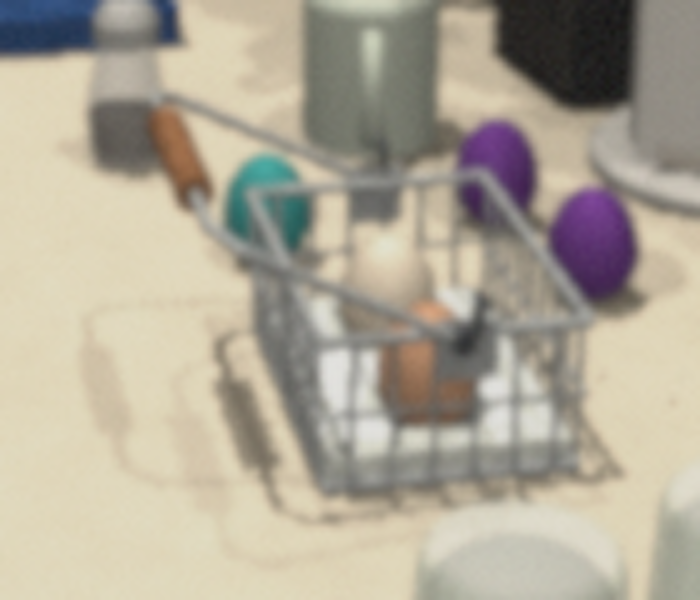

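The side crop agrees. The grip is at about (316,221) against a predicted (313,220), and the rim corner shows the same 3 px offset, so the handle is about 0.52 up. The basket with the pale and brown eggs is confirmed. Next is the approach.

```bash
cat >> h.py <<'E'
def tool(yaw): # yaw of tool y (jaw dir), pointing down
    y=np.array([np.cos(yaw),np.sin(yaw),0]);x=np.array([0,0,-1.]);return np.c_[x,y,np.cross(x,y)]
def rows(targets,n):
    """targets: list of (pos,yaw), each reached with n rows; prints rows in tool axes (m, deg)"""
    o=ctrl.get_obs();p=np.array(o['ee_pos']);A=R.from_rotvec(o['orientation']);out=[]
    for pos,yaw in targets:
        B=R.from_matrix(tool(yaw));dv=(A.inv()*B).as_rotvec();p0=p
        for i in range(n):
            a=A*R.from_rotvec(dv*i/n)
            out.append([round(float(v),4) for v in a.inv().apply((pos-p0)/n)]+[round(float(v),2) for v in np.degrees(dv/n)])
        p,A=np.array(pos,float),B
    for r in out: print(r)
BK=np.array([570.,-258.6]);BY=-.117
def bw(x,y,z,yaw=BY,o=BK): return np.array([o[0]+np.cos(yaw)*x-np.sin(yaw)*y,o[1]+np.sin(yaw)*x+np.cos(yaw)*y,z])
E
python3 -c "
from h import *
rows([(bw(-92,0,200),BY)],8)"
```

```text
[2.7978, -33.9631, -50.9316, -8.72, -0.01, 0.01]
[2.7883, -25.8461, -55.4937, -8.72, -0.01, 0.01]
[2.7796, -17.1312, -58.772, -8.72, -0.01, 0.01]
[2.7719, -8.0198, -60.6906, -8.72, -0.01, 0.01]
[2.7653, 1.2771, -61.2051, -8.72, -0.01, 0.01]
[2.7601, 10.5445, -60.3037, -8.72, -0.01, 0.01]
[2.7562, 19.568, -58.0073, -8.72, -0.01, 0.01]
[2.7539, 28.1388, -54.3688, -8.72, -0.01, 0.01]
```

carry_out:
  commands:
    - [0.003,-0.034,-0.051,-8.7,0,0]
    - [0.003,-0.026,-0.055,-8.7,0,0]
    - [0.003,-0.017,-0.059,-8.7,0,0]
    - [0.003,-0.008,-0.061,-8.7,0,0]
    - [0.003,0.001,-0.061,-8.7,0,0]
    - [0.003,0.011,-0.06,-8.7,0,0]
    - [0.003,0.02,-0.058,-8.7,0,0]
    - [0.003,0.028,-0.054,-8.7,0,0]
  grip: 0

```text
t: 1.1
ee_pos: [478.6, -238.6, 196.0]
orientation: [1.275, 1.167, -1.275]
ft_force: [0.1, -0.7, -0.0]
width: 87.7
```

```bash
sed -i 's/round(float(v),4) for v in a.inv().apply((pos-p0)\/n)/round(float(v)\/1000,4) for v in a.inv().apply((pos-p0)\/n)/' h.py; python3 -c "
from h import *
o=ctrl.get_obs();print(o['ee_pos'],R.from_rotvec(o['orientation']).as_matrix().round(3).tolist(),o['ft_force'])
rows([(bw(-92,0,180),BY)],3)
d=cam('wrist','w1.png');im=d['pixels']
print(proj(d,[bw(-92,38,118.6),bw(-92,-38,118.6),bw(-92,0,118.6)]))"
```

```text
[ 478.59318032 -238.5503808   196.02557884] [[-0.001, 0.996, -0.089], [0.001, -0.089, -0.996], [-1.0, -0.001, -0.001]] [ 0.05885022 -0.68900802 -0.00205559]
[0.0053, 0.0003, 0.0031, 0.53, -0.02, 0.01]
[0.0053, 0.0003, 0.0031, 0.53, -0.02, 0.01]
[0.0053, 0.0003, 0.0031, 0.53, -0.02, 0.01]
[[325.50496343 176.40759701]
 [323.04902777 259.63485705]
 [324.2214194  219.90460501]]
```

View pics/w1.png

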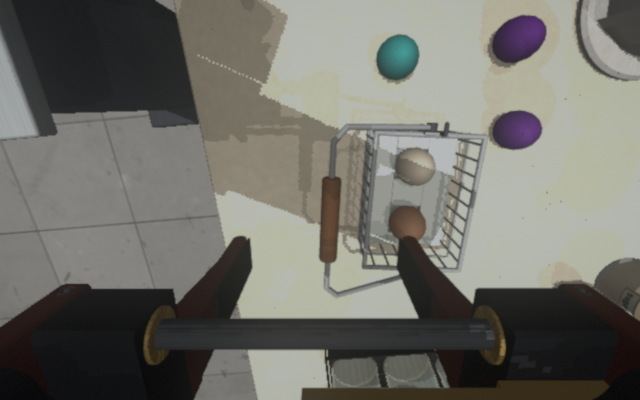

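The wrist view shows the grip from (331,178) to (328,262), 6 px from the prediction, and the rim corners at (372,127), (485,135), (460,270) and (362,267). I'll refit on all three views.

```bash
python3 - <<'E'
from h import *
from scipy.optimize import least_squares
d=load('top');s=load('side');w=load('wrist')
px=lambda p:np.array([362+(p[0]+.5)/6-.5,150+(p[1]+.5)/6-.5])
ps=lambda p:np.array([280+(p[0]+.5)/5-.5,190+(p[1]+.5)/5-.5])
T=lambda q,P:np.array([bw(*p,yaw=q[2],o=q[:2]) for p in P])
B=[[52,72,66],[52,-72,66],[-52,-72,66],[-52,72,66],[0,34,45],[0,-34,45]]
G=lambda a:[[-106*np.cos(a),k,66+106*np.sin(a)] for k in(38,0,-38)]
Bp=[px(p) for p in((132,100),(452,137),(435,365),(110,340),(191,238),(339,255))]
Gp=[px(p) for p in((200,413),(291,424),(383,433))]
Bw=[(485,135),(460,270),(362,267),(372,127),(415,166),(407,223)];Gw=[(331,178),(330,220),(328,262)]
Bs=[ps(p) for p in((482,175),(590,320),(332,340),(255,190))];Gs=[ps(p) for p in((163,108),(181,153),(199,195))]
def f(q):
    b=T(q,B);g=T(q,G(q[3]))
    return np.r_[(proj(d,b)-Bp).ravel(),(proj(d,g)-Gp).ravel(),(proj(w,b)-Bw).ravel()*.5,(proj(w,g)-Gw).ravel()*.5,(proj(s,b[:4])-Bs-q[4:6]).ravel(),(proj(s,g)-Gs-q[4:6]).ravel()]
r=least_squares(f,[570,-258,-.11,.5,0,0],loss='soft_l1');print(r.x.round(3));print(f(r.x).reshape(-1,2).round(1).tolist())
print(T(r.x,G(r.x[3])))
E
```

```text
[ 5.72999e+02 -2.59601e+02 -1.20000e-01  5.07000e-01 -1.68900e+00
  2.46000e-01]
[[-0.3, -0.0], [-0.4, -0.5], [0.1, -0.7], [0.2, -2.5], [1.0, -1.3], [1.2, -1.4], [0.3, -0.8], [0.2, -1.0], [0.0, -0.8], [-2.0, -0.6], [-1.9, -1.2], [-0.2, -0.9], [-0.0, 1.7], [0.1, 0.6], [0.4, 2.0], [-1.2, -0.7], [-1.5, -0.0], [-1.2, -1.3], [-0.0, -0.3], [0.2, -0.4], [-1.5, 0.5], [-1.0, 0.4], [1.0, 1.7], [0.5, -0.3], [0.3, -1.2]]
[[ 485.56286172 -210.7864428   117.49861529]
 [ 481.01546156 -248.51337154  117.49861529]
 [ 476.46806139 -286.24030027  117.49861529]]
```

```bash
sed -i 's/^BK=.*/BK=np.array([573.,-259.6]);BY=-.12/' h.py; python3 -c "
from h import *
rows([(bw(-92.5,0,150),BY),(bw(-92.5,0,100),BY)],4)"
```

```text
[0.0114, -0.0, 0.0037, 0.57, -0.05, -0.02]
[0.0114, 0.0, 0.0037, 0.57, -0.05, -0.02]
[0.0114, 0.0, 0.0037, 0.57, -0.05, -0.02]
[0.0115, 0.0001, 0.0037, 0.57, -0.05, -0.02]
[0.0125, 0.0, -0.0, 0.0, 0.0, 0.0]
[0.0125, 0.0, -0.0, 0.0, 0.0, 0.0]
[0.0125, 0.0, -0.0, 0.0, 0.0, 0.0]
[0.0125, 0.0, -0.0, 0.0, 0.0, 0.0]
```

carry_out:
  commands:
    - [0.0115,0,0.0037,0.6,0,0]
    - [0.0115,0,0.0037,0.6,0,0]
    - [0.0115,0,0.0037,0.6,0,0]
    - [0.0115,0,0.0037,0.6,0,0]
    - [0.0125,0,0,0,0,0]
    - [0.0125,0,0,0,0,0]
    - [0.0125,0,0,0,0,0]
    - [0.0125,0,0,0,0,0]

```text
t: 2.15
ee_pos: [478.2, -251.4, 92.4]
orientation: [1.307, 1.148, -1.304]
ft_force: [-0.5, 0.2, -0.1]
width: 88.0
```

```bash
python3 -c "
from h import *
rows([(bw(-92.5,0,100),BY)],2)
d=cam('wrist','w2.png');print(ctrl.get_obs()['ft_force'])
print(proj(d,[bw(-92.5,k,117.5) for k in(38,0,-38)]))"
```

```text
[-0.0038, 0.0013, -0.0016, -0.3, -0.1, 0.04]
[-0.0038, 0.0013, -0.0016, -0.3, -0.1, 0.04]
[-0.45109113  0.84180931 -1.28953718]
[[326.80276784 199.50998807]
 [327.40646389 269.76885995]
 [327.92670164 330.31475356]]
```

View pics/w2.png

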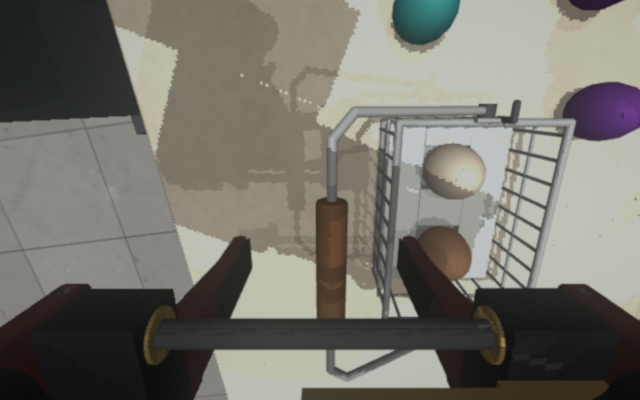

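The grip lies between the fingers at u≈332 against a predicted 327, about 2.5 mm further towards +x. I'll centre on it, raise to depth and close.

carry_out:
  commands:
    - [-0.0038,0.0024,-0.0016,-0.3,-0.1,0]
    - [-0.0038,0.0024,-0.0016,-0.3,-0.1,0]

```text
t: 2.45
ee_pos: [482.6, -248.0, 98.4]
orientation: [1.296, 1.155, -1.299]
ft_force: [0.1, -0.2, 0.1]
width: 88.0
```

carry_out:
  commands:
    - [0,0,0,0,0,0]
    - [0,0,0,0,0,0]
    - [0,0,0,0,0,0]
    - [0,0,0,0,0,0]
    - [0,0,0,0,0,0]
    - [0,0,0,0,0,0]
  grip: 1

```text
t: 3.2
ee_pos: [483.8, -248.2, 100.1]
orientation: [1.295, 1.152, -1.297]
ft_force: [-0.9, 0.2, 0.4]
width: 31.3
```

```bash
python3 -c "
from h import *
o=ctrl.get_obs();print({k:np.round(o[k],2) for k in('t','ee_pos','ft_force','moment','width')})
c,s=np.cos(BY),np.sin(BY);e=np.array(o['ee_pos'])[:2]-BK;print('in basket',c*e[0]+s*e[1],-s*e[0]+c*e[1])
"
```

```text
{'t': np.float64(3.2), 'ee_pos': array([ 483.81, -248.25,  100.11]), 'ft_force': array([-0.86,  0.24,  0.36]), 'moment': array([-0.02, -0.06, -0.01]), 'width': np.float64(31.28)}
in basket -89.90391330012798 0.5966041307595589
```

Still closing.

carry_out:
  commands:
    - [0,0,0,0,0,0]
    - [0,0,0,0,0,0]
    - [0,0,0,0,0,0]
    - [0,0,0,0,0,0]

```text
t: 3.7
ee_pos: [483.1, -248.1, 99.8]
orientation: [1.296, 1.153, -1.298]
ft_force: [-0.6, -0.2, 0.2]
width: 15.3
```

```bash
python3 -c "
from h import *
a=np.linspace(.525,np.pi/2,17);x=-106*np.cos(a)
for i in range(16): print(round(a[i+1],3),(-106*(np.sin(a[i+1])-np.sin(a[i]))).round(1),(x[i+1]-x[i]).round(1), 'abs',(483.1+np.cos(BY)*(x[i+1]-x[0])).round(1),(-248.1+np.sin(BY)*(x[i+1]-x[0])).round(1),(99.8+106*(np.sin(a[i+1])-np.sin(a[0]))).round(1))"
```

```text
0.59 -5.9 3.7 abs 486.7 -248.5 105.7
0.656 -5.6 4.0 abs 490.8 -249.0 111.3
0.721 -5.3 4.4 abs 495.1 -249.5 116.7
0.786 -5.1 4.7 abs 499.8 -250.1 121.7
0.852 -4.7 5.1 abs 504.9 -250.7 126.4
0.917 -4.4 5.4 abs 510.2 -251.4 130.8
0.983 -4.0 5.6 abs 515.8 -252.0 134.9
1.048 -3.7 5.9 abs 521.6 -252.7 138.5
1.113 -3.3 6.1 abs 527.7 -253.5 141.8
1.179 -2.9 6.3 abs 533.9 -254.2 144.6
1.244 -2.4 6.5 abs 540.4 -255.0 147.1
1.309 -2.0 6.6 abs 547.0 -255.8 149.1
1.375 -1.6 6.7 abs 553.7 -256.6 150.6
1.44 -1.1 6.8 abs 560.4 -257.4 151.8
1.505 -0.7 6.9 abs 567.3 -258.3 152.4
1.571 -0.2 6.9 abs 574.2 -259.1 152.7
```

carry_out:
  commands:
    - [-0.0059,0.0037,0,0,0,0]
    - [-0.0056,0.004,0,0,0,0]
    - [-0.0053,0.0044,0,0,0,0]
    - [-0.0051,0.0047,0,0,0,0]

```text
t: 4.2
ee_pos: [499.2, -250.1, 122.8]
orientation: [1.294, 1.156, -1.301]
ft_force: [-3.7, -0.3, 1.1]
width: 15.0
```

carry_out:
  commands:
    - [-0.0052,0.0046,0,0,0,0]
    - [-0.0046,0.0052,0,0,0,0]
    - [-0.0041,0.0055,0,0,0,0]
    - [-0.0037,0.0059,0,0,0,0]

```text
t: 4.7
ee_pos: [523.2, -253.2, 142.2]
orientation: [1.295, 1.153, -1.299]
ft_force: [-1.5, -1.5, 0.8]
width: 15.4
```

```bash
python3 - <<'E'
from h import *
im=cam('side')['pixels'];cv2.imwrite('pics/s3.png',cv2.resize(im[120:310,250:440],None,fx=3,fy=3,interpolation=cv2.INTER_CUBIC))
o=ctrl.get_obs();print({k:np.round(o[k],2) for k in('t','ee_pos','ft_force','moment','width')})
E
```

```text
{'t': np.float64(4.75), 'ee_pos': array([ 524.36, -253.46,  142.8 ]), 'ft_force': array([-1.02,  0.46,  3.85]), 'moment': array([ 0.  ,  0.24, -0.1 ]), 'width': np.float64(15.17)}
```

View pics/s3.png

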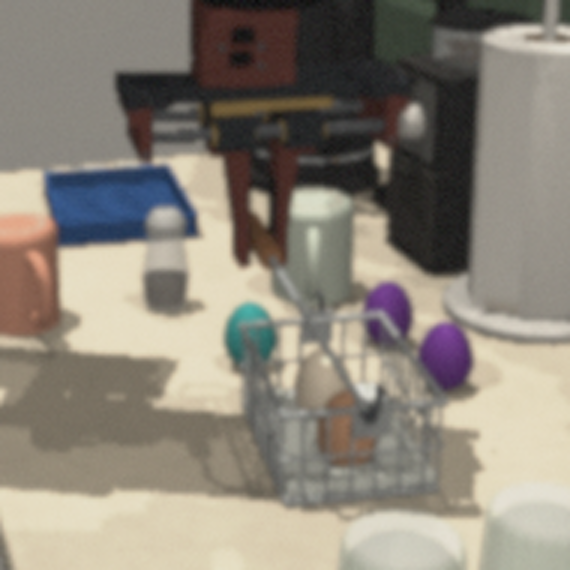

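The side view shows the basket standing level and in place, with the handle about 1.1 up. Continuing.

carry_out:
  commands:
    - [-0.0025,0.0062,0,0,0,0]
    - [-0.0024,0.0063,0,0,0,0]
    - [-0.002,0.0065,0,0,0,0]
    - [-0.0016,0.0066,0,0,0,0]

```text
t: 5.25
ee_pos: [550.7, -256.9, 153.4]
orientation: [1.295, 1.152, -1.298]
ft_force: [-1.6, -0.7, 3.5]
width: 15.4
```

carry_out:
  commands:
    - [-0.0012,0.0066,0,0,0,0]
    - [-0.0007,0.0066,0,0,0,0]
    - [-0.0003,0.0066,0,0,0,0]

```text
t: 5.62
ee_pos: [572.8, -259.9, 156.5]
orientation: [1.295, 1.149, -1.297]
ft_force: [-1.8, -1.6, 2.7]
width: 15.2
```

carry_out:
  commands:
    - [0,0.003,0,0,0,0]
    - [0,0.003,0,0,0,0]

```text
t: 5.88
ee_pos: [579.4, -260.7, 157.2]
orientation: [1.295, 1.149, -1.297]
ft_force: [-5.8, 0.4, 15.3]
width: 15.0
```

```bash
python3 - <<'E'
from h import *
for i in range(3):
    im=cam('side')['pixels']
    o=ctrl.get_obs();print({k:np.round(o[k],2) for k in('t','ee_pos','ft_force','moment','width')})
a=cv2.resize(im[130:300,290:430],None,fx=3.5,fy=3.5,interpolation=cv2.INTER_CUBIC)
w=cam('top')['pixels'][150:240,362:452];w=cv2.resize(w,(300,300),interpolation=cv2.INTER_CUBIC)
c=np.zeros((595,800,3),np.uint8);c[:a.shape[0],:a.shape[1]]=a;c[:300,500:]=w
c[300:500,500:]=cv2.resize(cam('wrist')['pixels'],(300,200))
cv2.imwrite('pics/s4.png',c)
E
```

```text
{'t': np.float64(5.92), 'ee_pos': array([ 579.85, -260.82,  157.46]), 'ft_force': array([-4.51,  0.31,  9.5 ]), 'moment': array([-0.  ,  0.68, -0.13]), 'width': np.float64(15.32)}
{'t': np.float64(5.98), 'ee_pos': array([ 579.67, -260.75,  157.38]), 'ft_force': array([-5.12, -0.29, 11.27]), 'moment': array([-0.05,  0.71, -0.12]), 'width': np.float64(15.2)}
{'t': np.float64(6.02), 'ee_pos': array([ 579.44, -260.73,  157.34]), 'ft_force': array([-4.66,  0.19, 11.11]), 'moment': array([-0.01,  0.68, -0.09]), 'width': np.float64(15.06)}
```

View pics/s4.png

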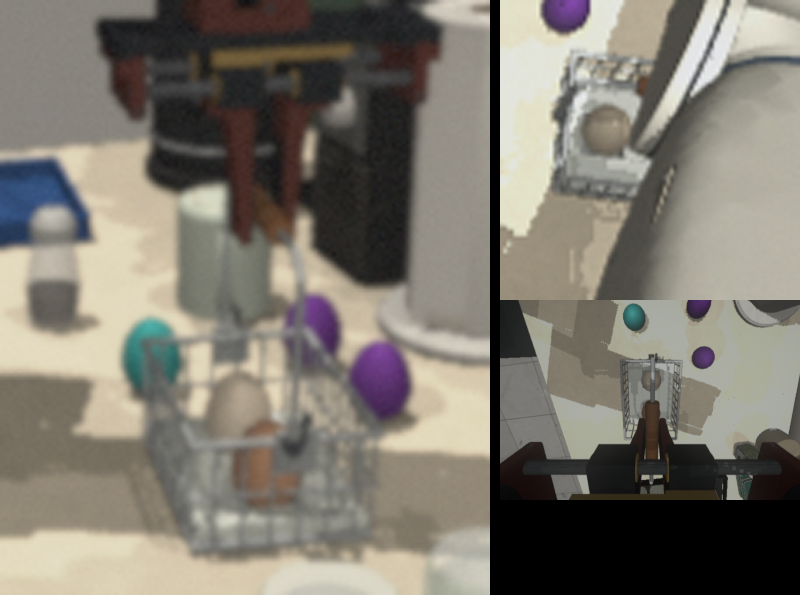

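Side and wrist views show the handle upright in line with the pivots. The force rose as it met the stop, so it is in the catch. Both eggs are in place and the basket stands flat. I'll lift gently.

carry_out:
  commands:
    - [-0.003,-0.001,0,0,0,0]
    - [-0.003,-0.001,0,0,0,0]
    - [-0.004,0,0,0,0,0]
    - [-0.004,0,0,0,0,0]

```text
t: 6.62
ee_pos: [574.6, -258.5, 167.6]
orientation: [1.294, 1.157, -1.3]
ft_force: [-0.0, -0.4, -5.2]
width: 15.3
```

carry_out:
  commands:
    - [-0.005,0,0,0,0,0]
    - [-0.005,0,0,0,0,0]
    - [-0.004,0,0,0,0,0]
    - [-0.002,0,0,0,0,0]
    - [0,0,0,0,0,0]
    - [0,0,0,0,0,0]

```text
t: 7.38
ee_pos: [574.9, -258.5, 185.1]
orientation: [1.294, 1.157, -1.3]
ft_force: [0.7, 0.6, -5.2]
width: 15.3
```

```bash
python3 - <<'E'
from h import *
im=cam('side')['pixels']
o=ctrl.get_obs();print({k:np.round(o[k],2) for k in('t','ee_pos','ft_force','moment','width')})
a=cv2.resize(im[110:290,290:430],None,fx=3.2,fy=3.2,interpolation=cv2.INTER_CUBIC)
c=np.zeros((580,800,3),np.uint8);c[:a.shape[0],:a.shape[1]]=a
c[:360,450:]=cv2.resize(cam('wrist')['pixels'][:360,140:490],(350,360))
cv2.imwrite('pics/s5.png',c)
E
```

```text
{'t': np.float64(7.42), 'ee_pos': array([ 574.94, -258.54,  185.06]), 'ft_force': array([ 0.44, -0.39, -5.66]), 'moment': array([-0.02, -0.07,  0.01]), 'width': np.float64(15.1)}
```

View pics/s5.png

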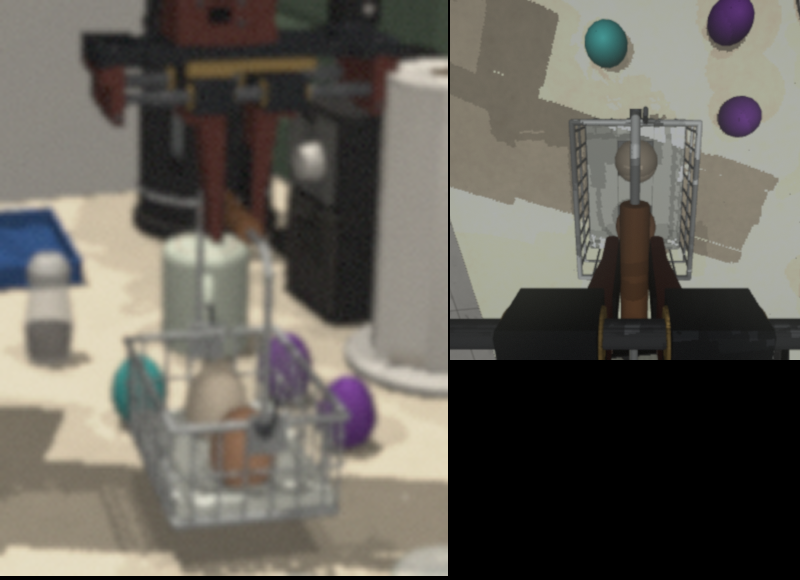

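The basket hangs level and centred from the grip. The weight reads 5.4 N, both eggs are seated and the handle is at the fork. I'll raise it to clear the row.

carry_out:
  commands:
    - [-0.006,0,0,0,0,0]
    - [-0.012,0,0,0,0,0]
    - [-0.02,0,0,0,0,0]
    - [-0.025,0,0,0,0,0]
    - [-0.022,0,0,0,0,0]
    - [-0.016,0,0,0,0,0]
    - [-0.01,0,0,0,0,0]
    - [-0.005,0,0,0,0,0]

```text
t: 8.48
ee_pos: [575.4, -258.7, 308.2]
orientation: [1.294, 1.156, -1.3]
ft_force: [-0.5, 0.3, -6.3]
width: 15.4
```

```bash
python3 -c "
from h import *
o=ctrl.get_obs();print({k:np.round(o[k],2) for k in('t','qpos','ee_pos','ft_force','width')})
rows([(np.array([546.3,277.5,300]),-.105)],24)" | head -8
```

```text
{'t': np.float64(8.48), 'qpos': array([-0.44,  0.35,  1.53, -0.  ,  1.26, -0.32]), 'ee_pos': array([ 575.39, -258.7 ,  308.16]), 'ft_force': array([-0.53,  0.33, -6.28]), 'width': np.float64(15.42)}
[0.0004, -0.0038, -0.022, -0.03, -0.0, 0.01]
[0.0004, -0.0038, -0.022, -0.03, -0.0, 0.01]
[0.0004, -0.0038, -0.022, -0.03, -0.0, 0.01]
[0.0004, -0.0038, -0.022, -0.03, -0.0, 0.01]
[0.0004, -0.0038, -0.022, -0.03, -0.0, 0.01]
[0.0004, -0.0038, -0.0221, -0.03, -0.0, 0.01]
[0.0004, -0.0038, -0.0221, -0.03, -0.0, 0.01]
```

carry_out:
  commands:
    - [0,-0.001,-0.006,0,0,0]
    - [0,-0.002,-0.012,0,0,0]
    - [0,-0.003,-0.018,0,0,0]
    - [0,-0.004,-0.023,0,0,0]
    - [0,-0.004,-0.025,0,0,0]
    - [0,-0.004,-0.025,0,0,0]
    - [0,-0.004,-0.025,0,0,0]
    - [0,-0.004,-0.025,0,0,0]

```text
t: 9.48
ee_pos: [565.4, -85.0, 305.9]
orientation: [1.294, 1.163, -1.301]
ft_force: [0.2, -0.2, -6.5]
width: 15.0
```

carry_out:
  commands:
    - [0,-0.004,-0.025,0,0,0]
    - [0,-0.004,-0.025,0,0,0]
    - [0,-0.004,-0.025,0,0,0]
    - [0,-0.004,-0.025,0,0,0]
    - [0,-0.004,-0.025,0,0,0]
    - [0,-0.004,-0.025,0,0,0]
    - [0,-0.004,-0.025,0,0,0]
    - [0,-0.004,-0.025,0,0,0]

```text
t: 10.48
ee_pos: [549.1, 135.9, 307.0]
orientation: [1.289, 1.17, -1.297]
ft_force: [-0.4, -0.4, -4.9]
width: 15.5
```

```bash
python3 -c "
from h import *
o=ctrl.get_obs();print({k:np.round(o[k],2) for k in('t','qpos','ee_pos','ft_force','width')})
rows([(np.array([546.3,277.5,302]),-.105)],1)"
```

```text
{'t': np.float64(10.48), 'qpos': array([0.22, 0.25, 1.67, 0.01, 1.23, 0.32]), 'ee_pos': array([549.08, 135.94, 306.95]), 'ft_force': array([-0.38, -0.38, -4.94]), 'width': np.float64(15.49)}
[0.006, -0.0182, -0.1404, -0.28, -0.34, 0.79]
```

carry_out:
  commands:
    - [0,-0.0025,-0.025,0,0,0.1]
    - [0,-0.0025,-0.024,0,0,0.1]
    - [0,-0.0025,-0.022,0,0,0.1]
    - [0,-0.002,-0.019,0,0,0.1]
    - [0,-0.002,-0.016,0,0,0.1]
    - [0,-0.002,-0.012,0,0,0.1]
    - [0,-0.0015,-0.008,0,0,0.1]
    - [0,-0.001,-0.004,0,0,0]

```text
t: 11.48
ee_pos: [540.8, 279.1, 307.5]
orientation: [1.289, 1.165, -1.284]
ft_force: [-0.0, 0.2, -5.0]
width: 15.5
```

carry_out:
  commands:
    - [0,0,0,0,0,0]
    - [0,0,0,0,0,0]
    - [0,0,0,0,0,0]

```text
t: 11.85
ee_pos: [541.0, 278.1, 307.4]
orientation: [1.289, 1.164, -1.286]
ft_force: [-0.6, 0.2, -6.6]
width: 15.0
```

```bash
python3 - <<'E'
from h import *
o=ctrl.get_obs();print({k:np.round(o[k],2) for k in('t','qpos','ee_pos','ft_force','width')},R.from_rotvec(o['orientation']).as_matrix().round(3).tolist())
rows([(np.array([546.3,277.5,302]),-.105)],1)
w=cam('wrist')['pixels'];t=cam('top')['pixels']
c=np.zeros((600,800,3),np.uint8);c[:,:]=0
c[:400,:640]=w
c[400:600,:300]=cv2.resize(t[165:245,160:280],(300,200),interpolation=cv2.INTER_CUBIC)
s=cam('side')['pixels'];c[400:600,310:710]=cv2.resize(s[90:240,200:500],(400,200),interpolation=cv2.INTER_CUBIC)
cv2.imwrite('pics/c6.png',c)
d=load('wrist')
for z in(25,):print(proj(d,[bw(x,y,z,-.105,np.array([546.3,277.5])) for x,y in((70,90),(70,-90),(-70,-90),(-70,90))]).round(0).tolist())
E
```

```text
{'t': np.float64(11.85), 'qpos': array([0.45, 0.32, 1.59, 0.01, 1.24, 0.55]), 'ee_pos': array([541.02, 278.14, 307.37]), 'ft_force': array([-0.58,  0.24, -6.58]), 'width': np.float64(15.0)} [[-0.003, 0.995, -0.105], [0.006, -0.105, -0.994], [-1.0, -0.003, -0.006]]
[0.0054, 0.0053, 0.0001, 0.01, -0.32, 0.19]
[[378.0, 101.0], [372.0, 221.0], [283.0, 221.0], [278.0, 101.0]]
```

View pics/c6.png

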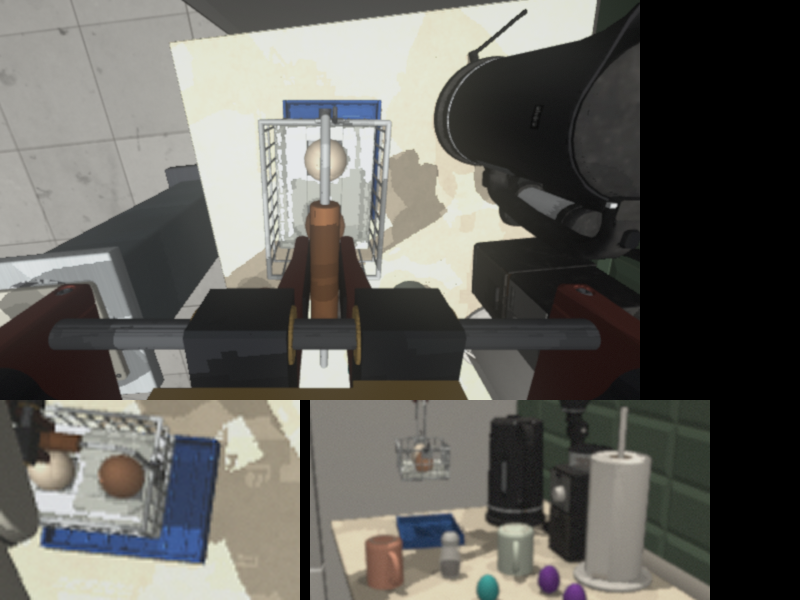

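The wrist view shows the tray's far rim corners at (283,101) and (381,101) against a predicted 278 and 378, so the tray is about 5 mm further in +x. That offset also appeared on the basket. I'll correct and descend part-way.

```bash
python3 -c "
from h import *
d=load('top');print(atz(d,200,147,0),atz(d,225,120,30))
rows([(np.array([551,277.5,218]),-.105)],8)"
```

```text
[713.86364131 327.76610172   0.        ] [784.49980604 249.91362841  30.        ]
[0.0112, 0.0013, 0.0, 0.0, -0.04, 0.02]
[0.0112, 0.0013, 0.0, 0.0, -0.04, 0.02]
[0.0112, 0.0013, 0.0, 0.0, -0.04, 0.02]
[0.0112, 0.0013, 0.0, 0.0, -0.04, 0.02]
[0.0112, 0.0013, -0.0, 0.0, -0.04, 0.02]
[0.0112, 0.0013, -0.0, 0.0, -0.04, 0.02]
[0.0112, 0.0013, -0.0, 0.0, -0.04, 0.02]
[0.0112, 0.0013, -0.0, 0.0, -0.04, 0.02]
```

carry_out:
  commands:
    - [0.005,0.001,0,0,-0.05,0]
    - [0.01,0.0015,0,0,-0.05,0]
    - [0.016,0.002,0,0,-0.05,0]
    - [0.018,0.002,0,0,-0.05,0]
    - [0.016,0.0015,0,0,-0.05,0]
    - [0.011,0.0015,0,0,-0.05,0]
    - [0.007,0.001,0,0,0,0]
    - [0.003,0,0,0,0,0]

```text
t: 13.0
ee_pos: [551.4, 276.9, 213.6]
orientation: [1.283, 1.161, -1.291]
ft_force: [-0.2, 0.3, -5.1]
width: 15.3
```

carry_out:
  commands:
    - [0,0,0,0,0,0]
    - [0,0,0,0,0,0]

```text
t: 13.25
ee_pos: [551.7, 277.1, 214.2]
orientation: [1.284, 1.161, -1.29]
ft_force: [-0.6, 1.1, -5.9]
width: 15.2
```

```bash
python3 - <<'E'
from h import *
o=ctrl.get_obs();print({k:np.round(o[k],2) for k in('t','ee_pos','ft_force','width')},R.from_rotvec(o['orientation']).as_matrix().round(3).tolist())
w=cam('wrist')['pixels'];s=cam('side')['pixels'];cam('top')
c=np.zeros((600,800,3),np.uint8)
c[:480,:400]=cv2.resize(w[80:320,220:420],None,fx=2,fy=2,interpolation=cv2.INTER_CUBIC)
c[:600,400:]=cv2.resize(s[125:215,250:310],(400,600),interpolation=cv2.INTER_CUBIC)
cv2.imwrite('pics/c7.png',c)
d=load('wrist');e=np.array(o['ee_pos']);q=np.array([551,277.5])
print('tray w',proj(d,[bw(x,y,25,-.105,q) for x,y in((70,90),(70,-90),(-70,-90),(-70,90))]).round(1).tolist())
for u in(60,66): print('rim w',proj(d,[bw(x,y,u+66,-.105,e[:2]) for x,y in((52,72),(52,-72),(-52,-72),(-52,72))]).round(1).tolist())
d=load('side')
print('tray s',proj(d,[bw(x,y,25,-.105,q) for x,y in((70,90),(70,-90),(-70,-90),(-70,90))]).round(1).tolist())
for u in(60,66): print('bot/rim s',proj(d,[bw(x,y,u+h,-.105,e[:2]) for h in(0,66) for x,y in((52,72),(52,-72),(-52,-72),(-52,72))]).round(1).tolist())
E
```

```text
{'t': np.float64(13.25), 'ee_pos': array([551.74, 277.13, 214.22]), 'ft_force': array([-0.56,  1.09, -5.86]), 'width': np.float64(15.23)} [[-0.005, 0.994, -0.105], [-0.0, -0.105, -0.995], [-1.0, -0.005, 0.001]]
tray w [[386.8, 98.7], [377.8, 246.3], [269.2, 246.1], [260.1, 98.7]]
rim w [[388.2, 120.6], [378.3, 277.2], [269.0, 276.9], [258.9, 120.6]]
rim w [[389.7, 121.0], [379.4, 280.7], [267.9, 280.5], [257.3, 121.0]]
tray s [[306.1, 174.2], [316.1, 191.2], [268.8, 194.6], [264.0, 177.0]]
bot/rim s [[301.6, 165.8], [309.1, 178.6], [274.1, 180.9], [269.7, 167.8], [301.2, 146.0], [308.8, 157.0], [273.2, 159.1], [268.7, 147.8]]
bot/rim s [[301.6, 164.1], [309.1, 176.6], [274.0, 179.0], [269.6, 166.0], [301.1, 144.2], [308.7, 155.0], [273.1, 157.0], [268.7, 145.9]]
```

View pics/c7.png

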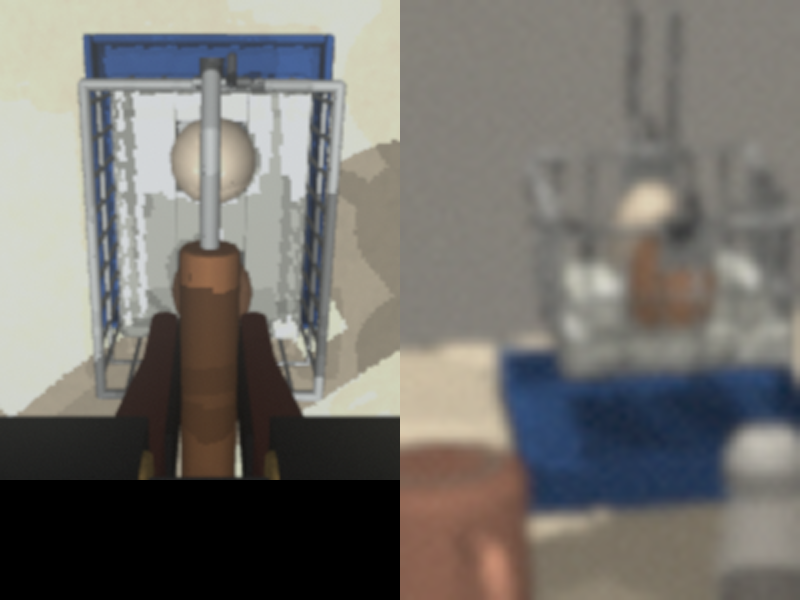

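The wrist view shows the tray's far corners at (262,97) and (386,97) and the basket rim at (260..392,121) and (268..382,278). They are square to each other, and centring needs only about 1–2 mm. In the side view the underside edge at (275,181) puts the underside about 61 mm up. I need about 16 mm further down to reach 45.

```bash
python3 -c "
from h import *
rows([(np.array([550,278.5,198.5]),-.105)],4)"
```

```text
[0.0039, -0.0004, -0.0003, 0.0, 0.01, 0.07]
[0.0039, -0.0004, -0.0003, 0.0, 0.01, 0.07]
[0.0039, -0.0004, -0.0003, 0.0, 0.01, 0.07]
[0.0039, -0.0004, -0.0003, 0.0, 0.01, 0.07]
```

carry_out:
  commands:
    - [0.003,-0.0004,-0.0003,0,0,0.1]
    - [0.005,-0.0004,-0.0004,0,0,0.1]
    - [0.004,-0.0004,-0.0003,0,0,0.1]
    - [0.002,-0.0004,-0.0003,0,0,0]
    - [0.001,0,0,0,0,0]
    - [0,0,0,0,0,0]
    - [0,0,0,0,0,0]

```text
t: 14.28
ee_pos: [550.1, 278.7, 198.3]
orientation: [1.286, 1.156, -1.285]
ft_force: [0.1, 0.6, -5.7]
width: 15.2
```

```bash
python3 - <<'E'
from h import *
w=cam('wrist')['pixels'];s=cam('side')['pixels'];t=cam('top')['pixels']
o=ctrl.get_obs();print({k:np.round(o[k],2) for k in('t','ee_pos','qvel','ft_force','width')},R.from_rotvec(o['orientation']).as_matrix().round(3).tolist())
rows([(np.array([550,278.5,198.5]),-.105)],1)
c=np.zeros((600,800,3),np.uint8)
c[:360,:300]=cv2.resize(w[80:320,220:420],(300,360),interpolation=cv2.INTER_CUBIC)
c[:600,300:]=cv2.resize(s[125:221,250:330],(500,600),interpolation=cv2.INTER_CUBIC)
c[365:565,:300]=cv2.resize(t[130:270,130:340],(300,200),interpolation=cv2.INTER_CUBIC)
cv2.imwrite('pics/c8.png',c)
d=load('side');e=np.array(o['ee_pos'])
for u in(45,):print(proj(d,[bw(x,y,u,-.105,e[:2]) for x,y in((52,-72),(-52,-72))]).round(1).tolist())
print(proj(d,[bw(x,-90,25,-.105,np.array([550,278.5])) for x in(70,-70)]).round(1).tolist())
E
```

```text
{'t': np.float64(14.42), 'ee_pos': array([550.05, 278.7 , 198.32]), 'qvel': array([ 0., -0.,  0., -0., -0., -0.]), 'ft_force': array([-0.21, -0.26, -5.97]), 'width': np.float64(15.11)} [[0.001, 0.995, -0.105], [-0.001, -0.105, -0.995], [-1.0, 0.001, 0.001]]
[-0.0002, -0.0, 0.0002, 0.01, 0.04, -0.07]
[[308.5, 183.3], [273.7, 185.7]]
[[315.7, 191.2], [268.4, 194.5]]
```

View pics/c8.png

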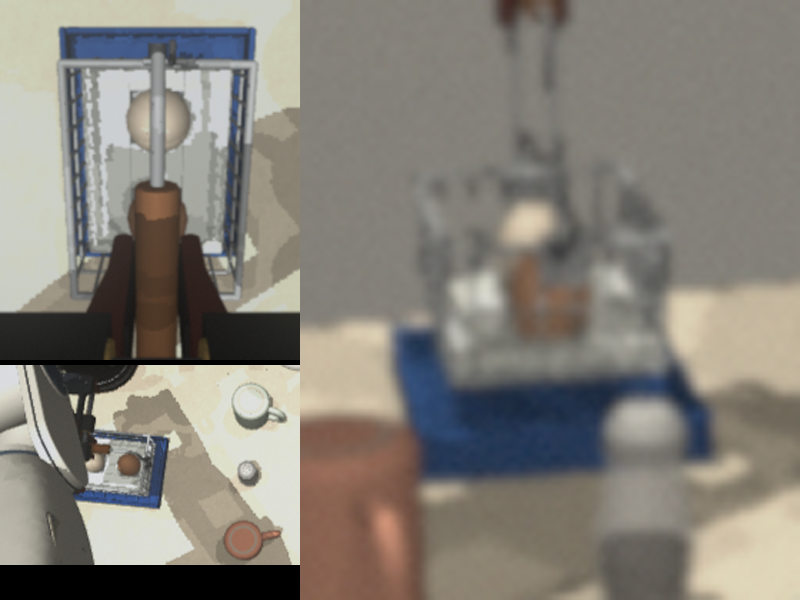

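```bash
python3 - <<'E'
from h import *
d=load('side');P=lambda a,q,yw,z:proj(d,[bw(x,y,z,yw,np.array(q)) for x,y in a]).round(1).tolist()
print('initial bottom',P(((52,-72),(-52,-72)),(573,-259.6),-.12,0))
print('rim now',P(((52,-72),(-52,-72),(-52,72),(52,72)),(550,278.7),-.105,66+45))
print('grip now',proj(d,[bw(0,y,217,-.105,np.array([550,278.7])) for y in(-38,38)]).round(1).tolist())
# subpixel side-edge: vertical gradient profile of the underside/tray boundary
im=d['pixels'].astype(float)
p=im[170:205,278:296].mean(1);print(np.c_[np.arange(170,205),p.round(0)].astype(int).tolist())
E
```

```text
initial bottom [[394.5, 283.9], [342.6, 289.2]]
rim now [[308.1, 161.9], [272.7, 164.0], [268.3, 152.3], [300.6, 150.5]]
grip now [[287.8, 124.6], [284.7, 120.2]]
[[170, 110, 122, 133], [171, 107, 121, 137], [172, 109, 123, 140], [173, 111, 124, 138], [174, 105, 116, 127], [175, 97, 107, 119], [176, 93, 105, 118], [177, 92, 104, 116], [178, 96, 106, 115], [179, 102, 110, 114], [180, 110, 118, 119], [181, 119, 127, 128], [182, 124, 132, 132], [183, 119, 126, 126], [184, 108, 113, 112], [185, 95, 95, 93], [186, 81, 72, 67], [187, 72, 53, 42], [188, 69, 47, 32], [189, 69, 46, 31], [190, 69, 45, 30], [191, 71, 47, 31], [192, 77, 51, 34], [193, 83, 55, 36], [194, 86, 56, 37], [195, 86, 56, 37], [196, 85, 56, 36], [197, 85, 56, 37], [198, 83, 55, 37], [199, 83, 59, 43], [200, 85, 69, 62], [201, 91, 90, 91], [202, 96, 105, 111], [203, 98, 112, 119], [204, 99, 113, 122]]
```

Two independent checks put the underside at about 41 mm rather than 45. The side-view edge relative to the tray rim is one; the other is that the basket stood on the table at TCP z=157.3 and is now at 198.3. I'll raise it 4 mm.

carry_out:
  commands:
    - [-0.002,0,0,0,0,0]
    - [-0.001,0,0,0,0,0]
    - [-0.0005,0,0,0,0,0]
    - [0,0,0,0,0,0]
    - [0,0,0,0,0,0]
    - [0,0,0,0,0,0]

```text
t: 15.18
ee_pos: [550.1, 278.7, 202.3]
orientation: [1.286, 1.156, -1.285]
ft_force: [-0.2, -0.1, -5.3]
width: 15.0
```

```bash
python3 -c "
from h import *
o=ctrl.get_obs();print(o['ee_pos'],o['ft_force'],np.abs(o['qvel']).max(),o['width']);print(ctrl.close_job())"
```

```text
[550.14343493 278.74120594 202.30982124] [-0.17291477 -0.12919848 -5.2594356 ] 0.002489017797518797 15.049777086600526
the job is handed in; nothing more can be done
None
```

I swung the handle up until it met its stop, lifted the basket by the handle and carried it over the row. It is now held still over the blue tray, and I handed the job in at about 15 s.

- **Final state:** the gripper is still closed on the grip (15 mm opening), about 5.3 N hangs from it, and the arm has stopped moving.
- **Over the tray:** the last wrist picture showed the basket square to the tray and centred across its width to about 1 mm. Centring along the tray's length rests on the estimated tray position and is less certain, perhaps 1–2 mm. The last pictures showed the row standing; both eggs were in their pockets.
- **Height:** the checks disagreed by about 4 mm. My first estimate put the underside at 45 mm, but the side-view edge and the arm height when the basket stood on the table both gave about 41 mm. I trusted the last two and raised it 4 mm, so the underside should be about 20 mm above the rim. I took no picture after that small raise.
- **Handle catch:** I judged it fully up from the rise in force at the stop and from the wrist and side pictures. I did not measure the handle angle directly.
- **Camera offset:** the top camera read about 3–5 mm low in x compared with the arm. I corrected for this using the wrist camera.

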